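# Earth-bond check on a power supply

## Task

Turn the selector on the bench tester to the earth symbol (the third of its four clicks, clockwise) and let go of it. Then take the cordless probe from its leaning stand, hold it upright, and press its spring tip gently onto the middle of the round steel earth pad on top of the open blue power supply, so that the tip is pushed in about half-way, neither barely touching nor bottomed out. Finish while still holding the probe there in the gripper, with the power supply and the other things on the bench left where they are.

Things in the scene. Friction and masses are not known exactly. Their poses are not given: they have to be found in the camera images.
- knob (a joint): angle of the tester's selector, rad, growing clockwise seen from above. Sprung detents (peak about 0.06 N m) draw it to 0, 0.6, 1.2 or 1.8; 1.2, the third, is the earth symbol (white stem and three shrinking bars), the others are plain white lines. Stops at -0.1 and 1.9. It starts at or near the first or second click.
- knob_grip (a point): point on the selector's vertical axis, 100 mm above the bench, a good TCP height for gripping from above. x points along the bar grip to its pointer end (white line, pointed nose), z up; turns with the knob. The bar is 48 mm long (x), 14 mm wide (y), its top 8 mm above this point; 22 mm below this point is the top of a round skirt 52 mm across.
- tester: grey bench tester with black top, 170 (x) by 160 (y) by 70 mm high, fixed to the bench; origin at the centre of its underside, z up. The selector's axis is at x = -25 mm, y = 0; at joint value q the pointer is 0.9 - q rad counter-clockwise from this frame's x axis, so the four marks fan out on the +x side, towards a display window.
- stand: probe stand fixed to the bench: dark steel base 100 (x) by 85 (y) by 12 mm, two side cheeks (43 mm wide over all, up to 87 mm high) carrying an aluminium tube, 31 mm outside, 19 mm bore, 40 mm long, open both ends. The tube leans 25 degrees from vertical, its top towards the frame's -x. Origin at the centre of the base's underside, z up.
- stand_rim (a point): centre of the upper rim of the stand's tube, 100 mm above the bench
- probe: cordless probe, 0.1-0.16 kg, held in the stand's tube, guard on the rim, leaning 25 degrees to the stand's -x, its y axis level; draw it out 80 mm along its axis. Origin: centre of the underside of its round guard (36 mm across, 4 thick); z to the handle's end. Square grey handle 24 x 24 mm to z = 80 mm (flats across x, y); barrel 16 mm across to z = -45; free plunger end, 6 mm across, z = -75.
- plunger (a joint): how far the spring plunger is pushed into the barrel, m: 0 free, 0.012 bottomed out. The spring gives 0.6 N as it starts to move and 3.6 N when fully in (250 N/m), so half-way in (0.006) is about 2 N.
- probe_point (a point): the end of the plunger's rounded tip (7 mm across), on the probe's axis; moves with the plunger
- psu: open-framed power supply, loose, about 0.9 kg: blue sheet metal, 140 mm (x) by 110 mm (y) by 105 mm high, gridded top plate with one plain end (-x), parts visible inside; origin at the centre of its underside, z up. Four small screw heads (7 mm across, 2 mm high) in the corners of the top are not the earth pad.
- earth_pad: the round steel earth pad on the plain end of the supply's top plate: 20 mm across, 6 mm high, flat top; origin at the centre of its underside, at x = -42, y = 22, z = 105 mm in the supply's frame; z up
- pad_top (a point): centre of the earth pad's flat top, 111 mm above the bench
- capacitor: bystander: black capacitor standing upright, 28 mm across, 42 mm high; origin under its centre
- choke: bystander: copper choke, 34 mm across, 20 mm high; origin under its centre
- cup: bystander: white bowl, 66 mm across, 30 mm high; origin under its centre
- heatsink: bystander: finned aluminium heat sink, 50 by 40 by 30 mm; origin under its centre
- cover: bystander: blue cover of the power supply, 120 by 100 by 95 mm, standing open; origin under its centre
Not all that is in view belongs to the job. What is shaped like the tester but brown is not meant.

How it is judged:
By the outcome, as a careful person would: the job done as asked, in the order asked, and still so for the second after the job is handed in, while the arm keeps its last pose, push and grip.
It also fails if it takes over 54 s, if anything falls off the work surface, if the arm or the gripper's body presses on something with over 40 N, if the wrist force passes 120 N, or if a joint passes its speed limit or range.

## Robot

A 7-joint arm with a two-finger parallel gripper is mounted at the origin on the work surface. World frame = base frame: x ahead of the robot, y to its left, z up, the work surface at z = 0. Lengths are in mm, angles in rad, forces in N, time in s.
With the tool pointing down it reaches from about 400 to 875 mm from the base axis. Payload 4.4 kg.
Tool frame: the origin (TCP) lies between the finger pads, 19 mm behind the fingertips; this is the grasp point; z points along the fingers, y is the line along which they close (so a half turn about z gives the same grasp; the last joint's range is limited). The gripper opens to 85 mm and grips with 20 to 120 N. Pads are 22 mm wide; open, the fingers measure 114 mm over their backs; the gripper's body (76 mm by 85 mm) begins 54 mm behind the grasp point. The pads swing forward as they close: fully open they stand 13 mm farther back than shut.
Start: joints at [1.127, 0.628, 0.038, 1.517, -0.027, 0.996, -0.02], TCP at [239.797, -604.165, 250.013] pointing down, gripper open.
Joint ranges: [-3.06, 3.06], [-0.37, 2.12], [-1.25, 1.32], [0.18, 2.47], [-1.1, 4.24], [0.23, 1.98], [-2.94, 2.94]. Speed limits (rad/s): [2.57, 2.57, 3.14, 3.14, 3.14, 3.14, 3.14].

## Interface

Orientations are given as [roll, pitch, yaw] about the fixed x, y, z axes, in that order (R = Rz(yaw) Ry(pitch) Rx(roll)).
In Python, from cell import read_state, get_image, camera_params, finish_job gives the robot as it stands.
- The arm moves only by the tool arm_command, never from a script. Its argument "deltas" is a list of rows, each an object of numbers: "dx", "dy", "dz": the shift along the world's x, y, z in m; "yaw": the turn about the world's z in degrees; "jaw": the opening, from 0 (shut) to 1 (fully open). A call has 1 to 20 rows; each row is the pose to reach, as a shift and turn from the pose commanded when the call began; what a row does not reach only later rows make up. A row lasts 1/10 s, in which the tool goes at most 50 mm and 8.59 degrees, less where a joint would pass 70% of its speed; a pose out of reach is approached as far as the arm can. A call with a gripper value outside its range is refused whole. The fingers move at their own pace and stop on an object; the grip force is fixed at half the most. Time passes only in rows, so rows that repeat a pose let the fingers close. It gives the time, the measured TCP pose, the force, the opening and the grip force at its end, in the units of the state.
- read_state(): the state, without advancing time (a new reading comes with each control period).
- get_image(name): name is "scene" or "top"; returns (picture, depth): 420x560x3 uint8, red, green, blue; 420x560 float32, mm along the optical axis (not along the pixel's ray), 0 where there is no reading.
- camera_params(name): a dict with "camera_matrix" (3x3 intrinsics, pixels), "extrinsics" (4x4, takes a point from camera to world coordinates). Camera axes: x right, y down, z forward; pixel columns grow to the right and rows downward; lengths in mm; the calibration is good to about 2 mm. A picture is of the moment at which its call begins. camera_params takes no time and is no camera call.
- finish_job(): hands the job in; it is judged then, once.
The state is a dict: "clock": time; "qpos": joint angles; "qd": joint speeds; "tau": joint torques, N m; "eef_pos": TCP position; "tool_rot": TCP orientation; "force": force on the tool from outside, world axes, zero at the start; "torque": the same for the moment, N m; "width": finger opening in mm; "gripper_force": force on a finger pad.
Only numpy, scipy, OpenCV 4.12 (cv2) and the standard library are available. Lean on these libraries where they do the work, as an engineer would, in place of code of your own. Each camera call takes 0.05 s, during which the arm holds its last target. There are 200 camera calls.

## Working session

There is one attempt and no reset: what is moved stays moved. The work goes in short steps, Python scripts to look and compute and a tool call to move; the robot and the scene stay as the last step left them, time stands still between calls to the robot, and variables do not carry over. Pictures are saved under pics/ and viewed, at most 10 in all, crops included, and the job is handed in when it is done.

Besides the shell and the picture viewer there is one more tool, called after "Emit:" as name([rows], argument=value, ...), one row to a line, values as JSON. arm_command: Moves the arm, as the interface text tells. Its arguments: {"type":"object","properties":{"deltas":{"type":"array"}},"required":["deltas"]}

```bash
mkdir -p pics; cat > h.py <<'E'
import numpy as np, cv2
from cell import read_state, get_image, camera_params, finish_job
def grab(n):
    im,d=get_image(n); np.savez(f'{n}.npz',im=im,d=d); return im,d
def cloud(n,d):
    p=camera_params(n); K=np.array(p['camera_matrix']); E=np.array(p['extrinsics'])
    v,u=np.mgrid[:d.shape[0],:d.shape[1]]
    c=np.stack([(u-K[0,2])/K[0,0]*d,(v-K[1,2])/K[1,1]*d,d],-1)
    w=c@E[:3,:3].T+E[:3,3]; w[d<=0]=np.nan; return w
E
python3 - <<'E'
from h import *
for n in('scene','top'):
    im,d=grab(n); cv2.imwrite(f'pics/{n}0.png',im[...,::-1])
    p=camera_params(n); print(n,np.round(p['camera_matrix'],1).tolist(),np.round(p['extrinsics'],3).tolist())
print(read_state())
E
```

```text
scene [[480.2, 0.0, 277.4], [0.0, 480.2, 210.7], [0.0, 0.0, 1.0]] [[-0.841, 0.272, -0.467, 1181.065], [0.54, 0.463, -0.703, 1028.138], [0.025, -0.844, -0.536, 868.188], [0.0, 0.0, 0.0, 1.0]]
top [[417.5, 0.0, 283.3], [0.0, 417.5, 206.0], [0.0, 0.0, 1.0]] [[-0.008, -0.991, 0.13, 364.89], [-1.0, 0.007, -0.012, 28.802], [0.011, -0.13, -0.991, 1136.097], [0.0, 0.0, 0.0, 1.0]]
{'clock': 0.1, 'qpos': array([ 1.12718699,  0.62925508,  0.03847001,  1.51828364, -0.02700471,
        0.99629542, -0.0199878 ]), 'qd': array([-0.00237581, -0.00311819, -0.00083733, -0.00039204,  0.00137841,
       -0.00031957,  0.00119392]), 'tau': array([ 3.30306706e-03, -5.64533830e+01,  1.23095546e+00, -1.93968809e+01,
        1.14188841e-02,  5.46344629e-03,  1.71262684e-06]), 'eef_pos': array([ 239.59402278, -603.6549421 ,  249.17553955]), 'tool_rot': array([-3.13987008e+00,  2.86837680e-05,  3.77798217e-01]), 'force': array([-0.1580631 , -0.22562321,  0.62028336]), 'torque': array([ 0.00474073, -0.04006932, -0.01323069]), 'gripper_force': 0.0, 'width': 85.52395923650944}
```

View pics/scene0.png

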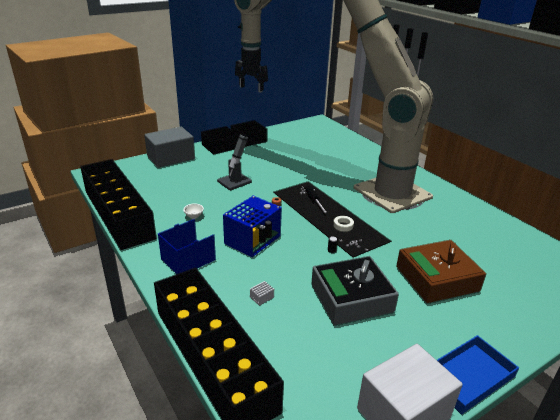

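View pics/top0.png

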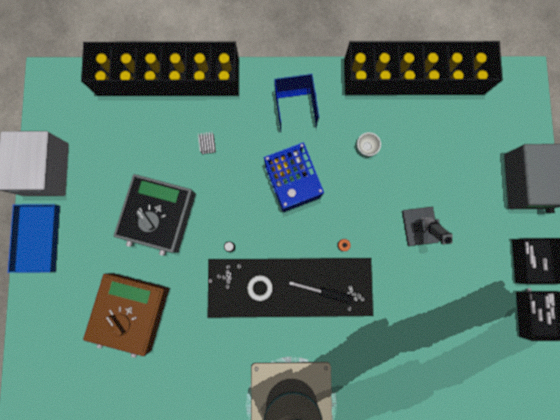

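The scene view shows the grey tester (355,285), the blue supply (252,222) and the stand with the probe (236,165). In the top view the tester is at (153,213), its selector at (150,220), the supply at (293,178) with the pad at (292,192), and the stand at (425,228).

```bash
python3 - <<'E'
from h import *
z=np.load('top.npz'); im,d=z['im'],z['d']; w=cloud('top',d)
def rect(box,zl,zh,name):
    u0,u1,v0,v1=box; s=w[v0:v1,u0:u1].reshape(-1,3); m=(s[:,2]>zl)&(s[:,2]<zh); p=s[m]
    r=cv2.minAreaRect(p[:,:2].astype(np.float32)); print(name,m.sum(),'z',np.median(p[:,2]),r); print(np.round(cv2.boxPoints(r)).tolist()); return p
rect((105,200,165,265),62,78,'tester')
rect((105,200,165,265),100,115,'knobtop')
rect((255,330,135,215),98,113,'psu')
rect((395,465,195,250),6,18,'standbase')
rect((395,465,195,250),125,260,'probe')
print('bench z',np.nanmedian(w[330:350,200:230,2]))
for (u,v) in[(292,192),(291,192),(150,220),(420,212)]: print(u,v,np.round(w[v,u],1))
# probe slices
s=w[195:250,395:465].reshape(-1,3)
for a in range(90,190,10):
    q=s[(s[:,2]>a)&(s[:,2]<a+10)]
    if len(q): print(a,len(q),np.round(q.mean(0),1),np.round(np.ptp(q,axis=0),1))
c1=cv2.resize(im[165:265,105:205],(400,400),interpolation=cv2.INTER_CUBIC)
c2=cv2.resize(im[130:230,245:345],(400,400),interpolation=cv2.INTER_CUBIC)
cv2.imwrite('pics/crop1.png',np.hstack([c1,c2])[...,::-1])
E
```

```text
tester 3790 z 70.94063257900336 ((489.2305603027344, 350.4825744628906), (160.2154541015625, 170.02902221679688), 74.38912963867188)
[[386.0, 296.0], [550.0, 250.0], [593.0, 405.0], [429.0, 451.0]]
knobtop 135 z 108.95838797482384 ((467.63519287109375, 358.9858703613281), (54.024566650390625, 14.299997329711914), 36.42837142944336)
[[442.0, 349.0], [450.0, 337.0], [494.0, 369.0], [485.0, 381.0]]
psu 1821 z 106.04726243521395 ((578.9678344726562, -10.742843627929688), (140.7788848876953, 110.29762268066406), 20.766326904296875)
[[494.0, 16.0], [533.0, -87.0], [664.0, -37.0], [625.0, 66.0]]
standbase 854 z 13.031366314207844 ((464.9834289550781, -383.230224609375), (188.17250061035156, 146.3242950439453), 85.87129211425781)
[[385.0, -472.0], [531.0, -482.0], [545.0, -295.0], [399.0, -284.0]]
probe 270 z 163.68080100002243 ((422.25384521484375, -360.90692138671875), (45.215980529785156, 25.810068130493164), 7.519019603729248)
[[398.0, -351.0], [402.0, -377.0], [446.0, -371.0], [443.0, -345.0]]
bench z 1.1199405648796983
292 192 [534.6  -6.1 109.1]
291 192 [534.4  -3.6 109.9]
150 220 [469.6 352.5  82.3]
420 212 [ 493.1 -356.4   14.3]
90 32 [ 454.4 -348.1   93.9] [35.7 30.1  9.5]
100 51 [ 445.8 -351.4  106.6] [32.6 30.8  9.4]
110 33 [ 445.  -352.9  115.1] [30.  21.   9.8]
120 31 [ 438.7 -353.1  125.1] [24.7 22.1  9.8]
130 33 [ 432.7 -353.5  135.4] [29.5 24.3  9.7]
140 34 [ 429.5 -354.2  145. ] [26.4 23.7  9. ]
150 33 [ 424.2 -355.   154.7] [28.4 20.6  8.8]
160 43 [ 416.2 -356.3  165.6] [28.5 26.3  9.6]
170 105 [ 412.8 -361.   174.9] [25.4 23.5  9.9]
180 2 [ 414.7 -358.5  180.5] [2.3 4.7 0. ]
```

View pics/crop1.png

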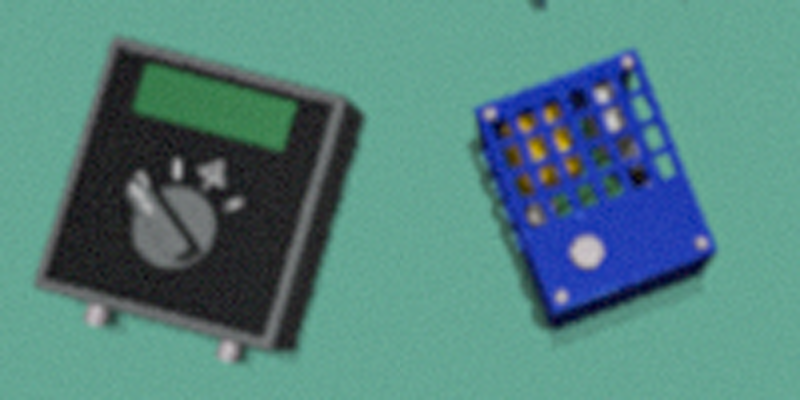

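Emit:
arm_command([
  {"dx": 0.28,"dy": 0.354,"dz": 0,"yaw": 85,"jaw": 0.7},
  {"dx": 0.28,"dy": 0.354,"dz": 0,"yaw": 85,"jaw": 0.7},
  {"dx": 0.28,"dy": 0.354,"dz": 0,"yaw": 85,"jaw": 0.7},
  {"dx": 0.28,"dy": 0.354,"dz": 0,"yaw": 85,"jaw": 0.7},
  {"dx": 0.28,"dy": 0.354,"dz": 0,"yaw": 85,"jaw": 0.7},
  {"dx": 0.28,"dy": 0.354,"dz": 0,"yaw": 85,"jaw": 0.7},
  {"dx": 0.28,"dy": 0.354,"dz": 0,"yaw": 85,"jaw": 0.7},
  {"dx": 0.28,"dy": 0.354,"dz": 0,"yaw": 85,"jaw": 0.7},
  {"dx": 0.28,"dy": 0.354,"dz": 0,"yaw": 85,"jaw": 0.7},
  {"dx": 0.28,"dy": 0.354,"dz": 0,"yaw": 85,"jaw": 0.7},
])

```text
clock: 1.1
eef_pos: [524.9, -241.3, 250.3]
tool_rot: [3.136, -0.004, 1.879]
force: [0.1, 0.6, 0.3]
width: 59.8
gripper_force: 0.0
```

```bash
python3 - <<'E'
from h import *
s=read_state(); print(s['clock'],s['qpos'].round(3),s['eef_pos'],s['tool_rot'])
z=np.load('top.npz'); im,d=z['im'],z['d']; w=cloud('top',d)
# pad blob: bright pixels
c=im[185:200,283:301].astype(int); m=(c.min(-1)>130); v,u=np.nonzero(m); print('padpix',u.mean()+283,v.mean()+185,m.sum())
p=camera_params('top');K=np.array(p['camera_matrix']);E=np.array(p['extrinsics'])
def ray(u,v,z):
    r=E[:3,:3]@np.linalg.inv(K)@[u,v,1]; return E[:3,3]+r*(z-E[2,3])/r[2]
print('pad',ray(u.mean()+283,v.mean()+185,111))
# stand base: dark pixels with z 6..20
s=w[200:250,398:445]; m=(s[...,2]>6)&(s[...,2]<20)&(im[200:250,398:445].max(-1)<75)
m=cv2.morphologyEx(m.astype(np.uint8),cv2.MORPH_OPEN,np.ones((3,3)))>0
print('stand',m.sum(),cv2.minAreaRect(s[m][:,:2].astype(np.float32)))
E
```

```text
1.1 [ 0.64   0.546 -0.392  1.718  0.243  0.924  0.461] [ 524.923626   -241.28598733  250.33058745] [ 3.13596644 -0.00369093  1.87926173]
padpix 291.4313725490196 192.47058823529412 51
pad [533.07116673  -4.60940594 111.        ]
stand 168 ((439.83978271484375, -346.89947509765625), (68.17671203613281, 31.749197006225586), 7.248327255249023)
```

Emit:
arm_command([
  {"dx": 0.0,"dy": 0.35,"dz": 0,"yaw": 109.7,"jaw": 0.7},
  {"dx": 0.0,"dy": 0.35,"dz": 0,"yaw": 109.7,"jaw": 0.7},
  {"dx": 0.0,"dy": 0.35,"dz": 0,"yaw": 109.7,"jaw": 0.7},
  {"dx": 0.0,"dy": 0.35,"dz": 0,"yaw": 109.7,"jaw": 0.7},
  {"dx": 0.0,"dy": 0.35,"dz": 0,"yaw": 109.7,"jaw": 0.7},
  {"dx": 0.0,"dy": 0.35,"dz": 0,"yaw": 109.7,"jaw": 0.7},
  {"dx": -0.0545,"dy": 0.6077,"dz": -0.09,"yaw": 109.7,"jaw": 0.7},
  {"dx": -0.0545,"dy": 0.6077,"dz": -0.09,"yaw": 109.7,"jaw": 0.7},
  {"dx": -0.0545,"dy": 0.6077,"dz": -0.09,"yaw": 109.7,"jaw": 0.7},
  {"dx": -0.0545,"dy": 0.6077,"dz": -0.09,"yaw": 109.7,"jaw": 0.7},
  {"dx": -0.0545,"dy": 0.6077,"dz": -0.09,"yaw": 109.7,"jaw": 0.7},
  {"dx": -0.0545,"dy": 0.6077,"dz": -0.09,"yaw": 109.7,"jaw": 0.7},
  {"dx": -0.0545,"dy": 0.6077,"dz": -0.09,"yaw": 109.7,"jaw": 0.7},
  {"dx": -0.0545,"dy": 0.6077,"dz": -0.09,"yaw": 109.7,"jaw": 0.7},
  {"dx": -0.0545,"dy": 0.6077,"dz": -0.09,"yaw": 109.7,"jaw": 0.7},
])

```text
clock: 2.6
eef_pos: [464.9, 357.2, 159.3]
tool_rot: [-3.141, -0.002, -2.508]
force: [0.2, 0.1, -0.7]
width: 59.6
gripper_force: 0.0
```

```bash
python3 - <<'E'
from h import *
im,d=grab('top'); im2,d2=grab('scene'); s=read_state(); print(s['clock'],s['qpos'].round(3),s['eef_pos'],np.degrees(s['tool_rot']))
w2=cloud('scene',d2)
# stand base & probe from scene view
sb=w2[125:195,210:260]; c=im2[125:195,210:260]
m=(sb[...,2]>8)&(sb[...,2]<16)&(c.max(-1)<80); m=cv2.morphologyEx(m.astype(np.uint8),cv2.MORPH_OPEN,np.ones((3,3)))>0
print('stand(scene)',m.sum(),cv2.minAreaRect(sb[m][:,:2].astype(np.float32)))
a=cv2.resize(im[190:260,390:465],(400,373),interpolation=cv2.INTER_CUBIC); b=cv2.resize(im2[125:195,205:280],(400,373),interpolation=cv2.INTER_CUBIC)
cv2.imwrite('pics/stand.png',np.hstack([a,b])[...,::-1])
E
```

```text
2.7 [-0.221  0.774 -0.8    1.772  0.694  0.904  0.871] [466.08140617 355.72294967 159.84790321] [-1.79905508e+02 -4.93111781e-02 -1.43824391e+02]
stand(scene) 0 ((0.0, 0.0), (0.0, 0.0), 0.0)
```

View pics/stand.png

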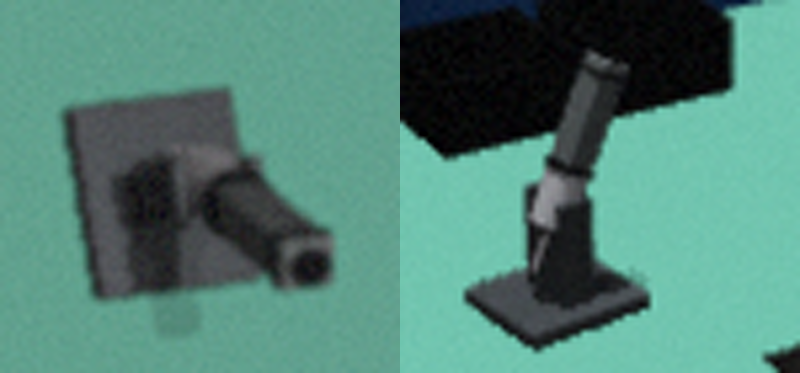

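Crop: base corners are at about (68,108), (228,90), (97,297) and (262,278) in the left half. The probe's handle leans towards the lower right, mostly because of its height.

Emit:
arm_command([
  {"dx": -0.0005,"dy": 0.0015,"dz": -0.03,"yaw": 0,"jaw": 0.7},
  {"dx": -0.0005,"dy": 0.0015,"dz": -0.059,"yaw": 0,"jaw": 0.7},
  {"dx": -0.0005,"dy": 0.0015,"dz": -0.059,"yaw": 0,"jaw": 0.7},
  {"dx": -0.0005,"dy": 0.0015,"dz": -0.059,"yaw": 0,"jaw": 0.4},
  {"dx": -0.0005,"dy": 0.0015,"dz": -0.059,"yaw": 0,"jaw": 0.0},
  {"dx": -0.0005,"dy": 0.0015,"dz": -0.059,"yaw": 0,"jaw": 0.0},
  {"dx": -0.0005,"dy": 0.0015,"dz": -0.059,"yaw": 0,"jaw": 0.0},
  {"dx": -0.0005,"dy": 0.0015,"dz": -0.059,"yaw": 0,"jaw": 0.0},
  {"dx": -0.0005,"dy": 0.0015,"dz": -0.059,"yaw": 0,"jaw": 0.0},
])

```text
clock: 3.6
eef_pos: [465.6, 359.5, 102.7]
tool_rot: [-3.141, 0.002, -2.508]
force: [-0.6, -1.3, 6.6]
width: 13.0
gripper_force: 59.1
```

```bash
python3 - <<'E'
from h import *
s=read_state(); print(s['eef_pos'],np.degrees(s['tool_rot']),s['force'],s['torque'],s['width'])
p=camera_params('top');K=np.array(p['camera_matrix']);E=np.array(p['extrinsics'])
def ray(u,v,z):
    r=E[:3,:3]@np.linalg.inv(K)@[u,v,1]; return E[:3,3]+r*(z-E[2,3])/r[2]
k=75/400
for n,c,zz in[('A',(68,108),12),('B',(228,90),12),('C',(97,297),12),('D',(262,278),12),('handletop',(303,262),172.5)]:
    print(n,ray(390+(c[0]+.5)*k-.5,190+(c[1]+.5)*k-.5,zz).round(1))
E
```

```text
[465.61273416 359.45281632 102.68422526] [-1.79962961e+02  1.37688483e-01 -1.43677081e+02] [-0.58874102 -1.26945985  6.5577726 ] [-0.27928617  0.09575489 -0.02710205] 13.016340387108217
A [ 499.6 -309.2   12. ]
B [ 508.3 -391.7   12. ]
C [ 403.4 -319.6   12. ]
D [ 412.3 -403.7   12. ]
handletop [ 412.3 -360.2  172.5]
```

Emit:
arm_command([
  {"dx": 0,"dy": 0,"dz": 0,"yaw": -8,"jaw": 0},
  {"dx": 0,"dy": 0,"dz": 0,"yaw": -16,"jaw": 0},
  {"dx": 0,"dy": 0,"dz": 0,"yaw": -24,"jaw": 0},
  {"dx": 0,"dy": 0,"dz": 0,"yaw": -32,"jaw": 0},
  {"dx": 0,"dy": 0,"dz": 0,"yaw": -40,"jaw": 0},
  {"dx": 0,"dy": 0,"dz": 0,"yaw": -48,"jaw": 0},
  {"dx": 0,"dy": 0,"dz": 0,"yaw": -56,"jaw": 0},
  {"dx": 0,"dy": 0,"dz": 0,"yaw": -64,"jaw": 0},
  {"dx": 0,"dy": 0,"dz": 0,"yaw": -69,"jaw": 0},
  {"dx": 0,"dy": 0,"dz": 0,"yaw": -69,"jaw": 0},
  {"dx": 0,"dy": 0,"dz": 0,"yaw": -69,"jaw": 0},
])

```text
clock: 4.7
eef_pos: [465.6, 360.3, 102.7]
tool_rot: [3.138, 0.001, 2.574]
force: [-0.2, 1.4, 7.1]
width: 13.0
gripper_force: 59.1
```

```bash
python3 - <<'E'
from h import *
s=read_state(); print(s['eef_pos'],np.degrees(s['tool_rot']),s['force'],s['torque'],s['width'],s['gripper_force'],s['qpos'])
E
```

```text
[465.56697655 360.26895759 102.65875354] [1.79815094e+02 5.60588613e-02 1.47476690e+02] [-0.16342673  1.37858349  7.07619005] [-0.13515799  0.02276458 -0.00222854] 12.991260198192288 59.067519307136536 [-0.43888895  0.76833035 -0.42916755  1.80996284  0.48719095  0.66622806
 -0.14725425]
```

Emit:
arm_command([
  {"dx": 0,"dy": 0,"dz": 0,"yaw": -0.2,"jaw": 0.3},
  {"dx": 0,"dy": 0,"dz": 0,"yaw": -0.2,"jaw": 0.7},
  {"dx": 0,"dy": 0,"dz": 0,"yaw": -0.2,"jaw": 0.7},
  {"dx": 0,"dy": 0,"dz": 0,"yaw": -0.2,"jaw": 0.7},
  {"dx": 0,"dy": 0,"dz": 0.05,"yaw": -0.2,"jaw": 0.7},
  {"dx": 0,"dy": 0,"dz": 0.1,"yaw": -0.2,"jaw": 0.7},
  {"dx": 0,"dy": 0,"dz": 0.15,"yaw": -0.2,"jaw": 0.7},
  {"dx": 0.07,"dy": -0.36,"dz": 0.15,"yaw": -70,"jaw": 0.7},
  {"dx": 0.07,"dy": -0.36,"dz": 0.15,"yaw": -70,"jaw": 0.7},
  {"dx": 0.07,"dy": -0.36,"dz": 0.15,"yaw": -70,"jaw": 0.7},
  {"dx": 0.07,"dy": -0.36,"dz": 0.15,"yaw": -70,"jaw": 0.7},
  {"dx": 0.07,"dy": -0.36,"dz": 0.15,"yaw": -70,"jaw": 0.7},
  {"dx": 0.07,"dy": -0.36,"dz": 0.15,"yaw": -70,"jaw": 0.7},
  {"dx": 0.07,"dy": -0.36,"dz": 0.15,"yaw": -70,"jaw": 0.7},
  {"dx": 0.07,"dy": -0.36,"dz": 0.15,"yaw": -70,"jaw": 0.7},
  {"dx": 0.07,"dy": -0.36,"dz": 0.15,"yaw": -70,"jaw": 0.7},
])

```text
clock: 6.3
eef_pos: [535.0, -5.1, 250.8]
tool_rot: [3.141, 0.002, 1.342]
force: [-0.3, -0.0, 0.0]
width: 59.9
gripper_force: 0.0
```

```bash
python3 - <<'E'
from h import *
s=read_state(); print(s['clock'],s['eef_pos'],np.degrees(s['tool_rot']),s['qpos'].round(2))
im,d=grab('top'); w=cloud('top',d)
q=w[165:265,105:200].reshape(-1,3); p=q[(q[:,2]>100)&(q[:,2]<115)]; print(len(p),cv2.minAreaRect(p[:,:2].astype(np.float32)))
cv2.imwrite('pics/knob.png',cv2.resize(im[165:265,105:205],(400,400),interpolation=cv2.INTER_CUBIC)[...,::-1])
E
```

```text
6.3 [534.97458463  -5.07247832 250.82212098] [1.79981440e+02 1.17442341e-01 7.68635491e+01] [ 0.1   0.47 -0.2   1.83  0.12  0.85 -0.4 ]
138 ((467.47393798828125, 355.76251220703125), (14.654600143432617, 53.193603515625), 56.07450866699219)
```

View pics/knob.png

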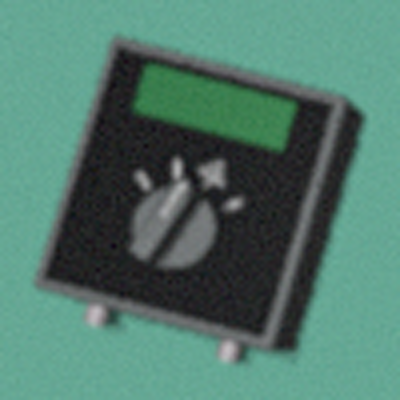

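The bar now points at the earth symbol (210,172), with a measured angle of -33.9°, which is q≈1.22. Next is the probe.

Emit:
arm_command([
  {"dx": -0.1078,"dy": -0.3576,"dz": 0,"yaw": -71,"jaw": 0.7},
  {"dx": -0.1078,"dy": -0.3576,"dz": 0,"yaw": -71,"jaw": 0.7},
  {"dx": -0.1078,"dy": -0.3576,"dz": 0,"yaw": -71,"jaw": 0.7},
  {"dx": -0.1078,"dy": -0.3576,"dz": 0,"yaw": -71,"jaw": 0.7},
  {"dx": -0.1078,"dy": -0.3576,"dz": 0,"yaw": -71,"jaw": 0.7},
  {"dx": -0.1078,"dy": -0.3576,"dz": 0,"yaw": -71,"jaw": 0.7},
  {"dx": -0.1078,"dy": -0.3576,"dz": 0,"yaw": -71,"jaw": 0.7},
  {"dx": -0.1078,"dy": -0.3576,"dz": 0,"yaw": -71,"jaw": 0.7},
  {"dx": -0.1078,"dy": -0.3576,"dz": 0,"yaw": -71,"jaw": 0.7},
  {"dx": -0.1078,"dy": -0.3576,"dz": 0,"yaw": -71,"jaw": 0.7},
  {"dx": -0.1078,"dy": -0.3576,"dz": 0,"yaw": -71,"jaw": 0.7},
])

```text
clock: 7.45
eef_pos: [428.3, -356.3, 250.7]
tool_rot: [-3.14, -0.0, 0.117]
force: [-0.5, 0.1, -0.6]
width: 59.7
gripper_force: 0.0
```

```bash
python3 - <<'E'
from h import *
s=read_state(); print(s['clock'],s['eef_pos'],np.degrees(s['tool_rot']),s['qpos'].round(2),s['force'],s['torque'])
im,d=grab('scene'); w=cloud('scene',d)
q=w[125:195,215:255].reshape(-1,3)
for a in range(100,190,10):
    p=q[(q[:,2]>a)&(q[:,2]<a+10)&(np.hypot(q[:,0]-430,q[:,1]+357)<60)]
    if len(p): print(a,len(p),np.round(p.mean(0),1),np.round(np.ptp(p,axis=0),1))
E
```

```text
7.45 [ 428.2915914  -356.29319372  250.72049468] [-1.79904118e+02 -2.72354251e-02  6.69341144e+00] [ 0.54  0.5   0.16  1.78 -0.1   0.87 -0.71] [-0.47412952  0.13716539 -0.56019706] [-0.0077285  -0.01306817  0.0237419 ]
100 31 [ 450.1 -349.2  105.6] [36.3 30.5  9.5]
110 26 [ 445.9 -351.3  114.8] [37.1 30.   9.4]
120 30 [ 437.4 -350.7  124.9] [29.2 26.6  9.7]
130 25 [ 435.9 -353.5  135. ] [31.  27.   9.9]
140 28 [ 429.1 -353.1  144.6] [30.  35.1  9.4]
150 26 [ 426.9 -354.1  155.1] [30.7 24.1  9.4]
160 28 [ 420.2 -353.2  164.5] [30.3 34.6  9.7]
170 30 [ 417.  -355.8  174.3] [26.7 28.8  9.1]
```

Emit:
arm_command([
  {"dx": -0.0005,"dy": -0.001,"dz": -0.05,"yaw": 0,"jaw": 0.7},
  {"dx": -0.0005,"dy": -0.001,"dz": -0.1,"yaw": 0,"jaw": 0.7},
  {"dx": -0.0005,"dy": -0.001,"dz": -0.11,"yaw": 0,"jaw": 0.7},
  {"dx": -0.0005,"dy": -0.001,"dz": -0.11,"yaw": 0,"jaw": 0.7},
  {"dx": -0.0005,"dy": -0.001,"dz": -0.11,"yaw": 0,"jaw": 0.7},
])

```text
clock: 8.0
eef_pos: [427.8, -360.1, 142.7]
tool_rot: [3.14, -0.002, 0.112]
force: [-0.0, -0.4, 1.7]
width: 59.5
gripper_force: 0.0
```

Emit:
arm_command([
  {"dx": 0,"dy": 0,"dz": 0,"yaw": 0,"jaw": 0.45},
  {"dx": 0,"dy": 0,"dz": 0,"yaw": 0,"jaw": 0},
  {"dx": 0,"dy": 0,"dz": 0,"yaw": 0,"jaw": 0},
  {"dx": 0,"dy": 0,"dz": 0,"yaw": 0,"jaw": 0},
  {"dx": 0,"dy": 0,"dz": 0,"yaw": 0,"jaw": 0},
  {"dx": 0,"dy": 0,"dz": 0,"yaw": 0,"jaw": 0},
])

```text
clock: 8.6
eef_pos: [427.2, -360.1, 142.7]
tool_rot: [3.14, -0.002, 0.111]
force: [-2.0, 1.3, 6.1]
width: 23.3
gripper_force: 58.5
```

```bash
python3 - <<'E'
from h import *
s=read_state(); print(s['clock'],s['eef_pos'],np.degrees(s['tool_rot']),s['force'],s['torque'],s['width'])
E
```

```text
8.6 [ 427.19853963 -360.12442485  142.69316572] [ 1.79903430e+02 -1.18603177e-01  6.34268510e+00] [-1.96975291  1.25283502  6.12773791] [ 0.24036309  0.12808697 -0.02916546] 23.279491177814837
```

Emit:
arm_command([
  {"dx": -0.0042,"dy": -0.0005,"dz": 0.009,"yaw": 0,"jaw": 0},
  {"dx": -0.0084,"dy": -0.0009,"dz": 0.018,"yaw": 0,"jaw": 0},
  {"dx": -0.0126,"dy": -0.0014,"dz": 0.027,"yaw": 0,"jaw": 0},
  {"dx": -0.0168,"dy": -0.0019,"dz": 0.0362,"yaw": 0,"jaw": 0},
  {"dx": -0.021,"dy": -0.0023,"dz": 0.0453,"yaw": 0,"jaw": 0},
  {"dx": -0.0252,"dy": -0.0028,"dz": 0.0544,"yaw": 0,"jaw": 0},
  {"dx": -0.0294,"dy": -0.0033,"dz": 0.0634,"yaw": 0,"jaw": 0},
  {"dx": -0.0336,"dy": -0.0037,"dz": 0.0725,"yaw": 0,"jaw": 0},
  {"dx": -0.0378,"dy": -0.0042,"dz": 0.0816,"yaw": 0,"jaw": 0},
  {"dx": -0.042,"dy": -0.0046,"dz": 0.0906,"yaw": 0,"jaw": 0},
  {"dx": -0.042,"dy": -0.0046,"dz": 0.11,"yaw": 0,"jaw": 0},
  {"dx": -0.042,"dy": -0.0046,"dz": 0.11,"yaw": 0,"jaw": 0},
])

```text
clock: 9.8
eef_pos: [385.3, -365.4, 253.3]
tool_rot: [3.138, -0.003, 0.11]
force: [0.2, -0.2, -1.6]
width: 23.3
gripper_force: 58.8
```

```bash
python3 - <<'E'
from h import *
s=read_state(); print(s['clock'],s['eef_pos'],np.degrees(s['tool_rot']),s['force'],s['torque'],s['width'])
im,d=grab('scene'); im1,d1=grab('top')
cv2.imwrite('pics/drawn.png',np.hstack([cv2.resize(im[70:200,180:310],(400,400),interpolation=cv2.INTER_CUBIC),cv2.resize(im1[180:280,380:480],(400,400),interpolation=cv2.INTER_CUBIC)])[...,::-1])
E
```

```text
9.8 [ 385.32428388 -365.3832008   253.32151431] [179.79564589  -0.18631958   6.32815048] [ 0.22676997 -0.24233357 -1.56095339] [-0.10324355 -0.03626445  0.00047797] 23.338407608746078
```

View pics/drawn.png

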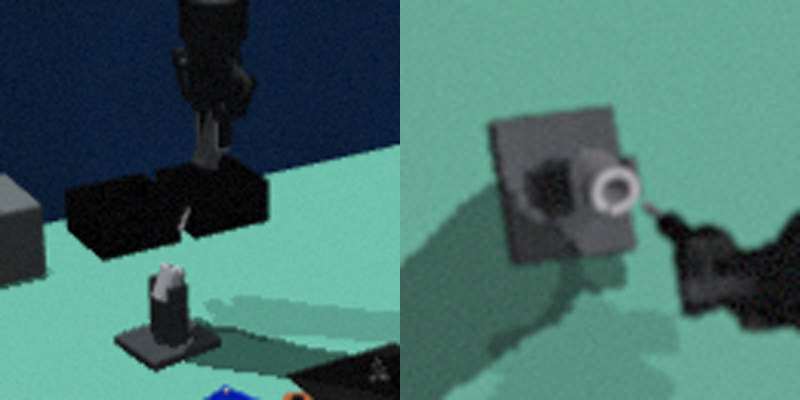

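The probe is out of the tube and held at the lean it had in the stand. I will stand it upright in the grip by pushing the barrel against the fixed tube's rim. The rim is at (615,190) in the right half of the crop.

```bash
python3 - <<'E'
from h import *
p=camera_params('top');K=np.array(p['camera_matrix']);E=np.array(p['extrinsics'])
def ray(u,v,z):
    r=E[:3,:3]@np.linalg.inv(K)@[u,v,1]; return E[:3,3]+r*(z-E[2,3])/r[2]
print('rim',ray(380+(215.5)/4-.5,180+190.5/4-.5,100))
z=np.load('top.npz'); w=cloud('top',z['d']); im=z['im']
q=w[205:250,410:450].reshape(-1,3); c=im[205:250,410:450].reshape(-1,3)
m=(q[:,2]>88)&(q[:,2]<110)&(c.max(1)>110)&(q[:,0]>415); print(m.sum(),q[m].mean(0),q[m].min(0),q[m].max(0))
ch=q[(q[:,2]>70)&(q[:,2]<90)&(c.max(1)<110)]; print('cheek',len(ch),ch.min(0),ch.max(0))
E
```

```text
rim [ 445.03774898 -358.52968875  100.        ]
95 [ 445.37223671 -359.08934172   99.87543719] [ 430.56501936 -379.16230394   88.37281184] [ 461.22631283 -344.34926241  107.72019139]
cheek 98 [ 436.30761632 -376.2940395    70.57313201] [ 470.22641384 -334.98877469   89.92054716]
```

Emit:
arm_command([
  {"dx": -0.03,"dy": -0.001,"dz": 0,"yaw": 0,"jaw": 0},
  {"dx": -0.03,"dy": -0.001,"dz": -0.04,"yaw": 0,"jaw": 0},
  {"dx": -0.03,"dy": -0.001,"dz": -0.075,"yaw": 0,"jaw": 0},
  {"dx": -0.03,"dy": -0.001,"dz": -0.0895,"yaw": 0,"jaw": 0},
  {"dx": -0.03,"dy": -0.001,"dz": -0.0895,"yaw": 0,"jaw": 0},
])

```text
clock: 10.4
eef_pos: [352.8, -363.4, 158.6]
tool_rot: [-3.137, 0.004, 0.111]
force: [0.2, -0.7, -1.0]
width: 23.5
gripper_force: 58.9
```

Emit:
arm_command([
  {"dx": 0.012,"dy": 0.001,"dz": 0.002,"yaw": 0,"jaw": 0},
  {"dx": 0.024,"dy": 0.002,"dz": 0.002,"yaw": 0,"jaw": 0},
  {"dx": 0.03,"dy": 0.003,"dz": 0.002,"yaw": 0,"jaw": 0},
  {"dx": 0.033,"dy": 0.0033,"dz": 0.002,"yaw": 0,"jaw": 0},
  {"dx": 0.036,"dy": 0.0036,"dz": 0.002,"yaw": 0,"jaw": 0},
  {"dx": 0.039,"dy": 0.0039,"dz": 0.002,"yaw": 0,"jaw": 0},
  {"dx": 0.042,"dy": 0.0042,"dz": 0.002,"yaw": 0,"jaw": 0},
  {"dx": 0.045,"dy": 0.0045,"dz": 0.002,"yaw": 0,"jaw": 0},
])

```text
clock: 11.2
eef_pos: [395.1, -360.7, 162.8]
tool_rot: [-3.139, 0.007, 0.109]
force: [-4.4, -0.7, -2.9]
width: 23.3
gripper_force: 58.9
```

```bash
python3 - <<'E'
from h import *
s=read_state(); print(s['clock'],s['eef_pos'],np.degrees(s['tool_rot']),s['force'],s['torque'],s['width'])
E
```

```text
11.2 [ 395.08794685 -360.71494313  162.79424516] [-179.83253129    0.4171416     6.23507914] [-4.42400399 -0.66831164 -2.87079632] [0.12735614 1.38133683 0.11545516] 23.25037039783899
```

Emit:
arm_command([
  {"dx": 0.003,"dy": 0.0,"dz": 0,"yaw": 0,"jaw": 0},
  {"dx": 0.006,"dy": 0.0003,"dz": 0,"yaw": 0,"jaw": 0},
  {"dx": 0.009,"dy": 0.0006,"dz": 0,"yaw": 0,"jaw": 0},
  {"dx": 0.012,"dy": 0.001,"dz": 0,"yaw": 0,"jaw": 0},
  {"dx": 0.015,"dy": 0.0013,"dz": 0,"yaw": 0,"jaw": 0},
  {"dx": 0.018,"dy": 0.0016,"dz": 0,"yaw": 0,"jaw": 0},
  {"dx": 0.021,"dy": 0.0019,"dz": 0,"yaw": 0,"jaw": 0},
  {"dx": 0.024,"dy": 0.0022,"dz": 0,"yaw": 0,"jaw": 0},
  {"dx": 0.024,"dy": 0.0022,"dz": 0,"yaw": 0,"jaw": 0},
])

```text
clock: 12.1
eef_pos: [419.0, -358.5, 162.6]
tool_rot: [-3.138, 0.008, 0.109]
force: [-7.3, -0.7, -0.0]
width: 23.3
gripper_force: 58.9
```

```bash
python3 - <<'E'
from h import *
s=read_state(); print(s['clock'],s['eef_pos'],np.degrees(s['tool_rot']),s['force'],s['torque'],s['width'])
im,d=grab('scene'); im1,d1=grab('top')
cv2.imwrite('pics/piv.png',np.hstack([cv2.resize(im[90:200,190:300],(400,400),interpolation=cv2.INTER_CUBIC),cv2.resize(im1[180:280,380:480],(400,400),interpolation=cv2.INTER_CUBIC)])[...,::-1])
E
```

```text
12.1 [ 418.98776462 -358.5297873   162.60711099] [-179.82211938    0.43634765    6.23265909] [-7.27854527 -0.70075535 -0.01248745] [-0.21702656  1.99432727  0.0307353 ] 23.347397308024302
```

View pics/piv.png

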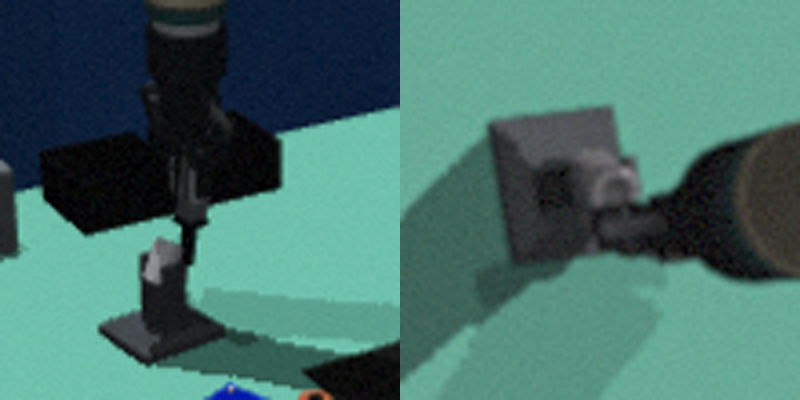

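Emit:
arm_command([
  {"dx": 0.003,"dy": 0.0,"dz": 0,"yaw": 0,"jaw": 0},
  {"dx": 0.005,"dy": 0.0,"dz": 0,"yaw": 0,"jaw": 0},
  {"dx": 0.005,"dy": 0.0,"dz": 0,"yaw": 0,"jaw": 0},
  {"dx": -0.01,"dy": 0.0,"dz": 0,"yaw": 0,"jaw": 0},
  {"dx": -0.02,"dy": 0.0,"dz": 0.02,"yaw": 0,"jaw": 0},
  {"dx": -0.02,"dy": 0.0,"dz": 0.07,"yaw": 0,"jaw": 0},
  {"dx": -0.02,"dy": 0.0,"dz": 0.1,"yaw": 0,"jaw": 0},
  {"dx": 0.02,"dy": 0.05,"dz": 0.1,"yaw": 0,"jaw": 0},
  {"dx": 0.06,"dy": 0.1,"dz": 0.1,"yaw": 0,"jaw": 0},
  {"dx": 0.06,"dy": 0.15,"dz": 0.1,"yaw": 0,"jaw": 0},
  {"dx": 0.06,"dy": 0.15,"dz": 0.1,"yaw": 0,"jaw": 0},
  {"dx": 0.06,"dy": 0.15,"dz": 0.1,"yaw": 0,"jaw": 0},
])

```text
clock: 13.4
eef_pos: [485.1, -203.2, 263.4]
tool_rot: [-3.139, -0.001, 0.118]
force: [0.2, -0.2, -1.6]
width: 23.4
gripper_force: 59.5
```

```bash
python3 - <<'E'
from h import *
s=read_state(); print(s['clock'],s['eef_pos'],np.degrees(s['tool_rot']),s['force'],s['torque'],s['width'])
im,d=grab('scene'); w=cloud('scene',d); E=np.linalg.inv(camera_params('scene')['extrinsics']);K=np.array(camera_params('scene')['camera_matrix'])
def pr(P): c=E[:3,:3]@P+E[:3,3]; return (K@c/c[2])[:2]
e=s['eef_pos']; 
for k in(0,47,122): print(k,pr(e-[0,0,k]).round(1))
u,v=pr(e-[0,0,60]).astype(int)
for vv in range(v-22,v+45,3):
    r=w[vv,u-25:u+25]; m=np.linalg.norm(r-(e-[0,0,50]),axis=1)<90
    uu=np.nonzero(m)[0]+u-25
    if len(uu): print(vv,uu.min(),uu.max(),round(uu.mean(),1),r[m].mean(0).round(1))
cv2.imwrite('pics/up.png',cv2.resize(im[v-60:v+60,u-60:u+60],(600,600),interpolation=cv2.INTER_CUBIC)[...,::-1]); print(u,v)
E
```

```text
13.4 [ 485.07446562 -203.17399785  263.38824551] [-1.79826268e+02 -5.19489092e-02  6.77955187e+00] [ 0.24700915 -0.194959   -1.62539294] [-0.03745031 -0.03746586  0.02063538] 23.366851073373528
0 [247.2 131.8]
47 [247.4 145.4]
122 [247.6 166.3]
127 241 250 245.5 [ 493.4 -199.4  282.6]
130 241 253 247.0 [ 490.7 -194.9  273.6]
133 241 253 247.0 [ 490.5 -195.3  263.4]
136 244 253 248.5 [ 488.6 -189.3  255.1]
139 244 253 248.5 [ 484.4 -196.6  241.2]
142 243 252 247.5 [ 487.4 -198.1  230.9]
145 244 252 248.0 [ 490.8 -188.9  224.9]
148 245 249 247.0 [ 488.2 -200.3  209.3]
151 245 249 247.0 [ 488.6 -199.8  199. ]
154 245 249 247.0 [ 489.4 -198.5  189.1]
157 245 249 247.0 [ 490.5 -196.7  179.5]
160 246 247 246.5 [ 489.3 -202.4  165.9]
163 246 247 246.5 [ 489.1 -203.   154.7]
247 149
```

View pics/up.png

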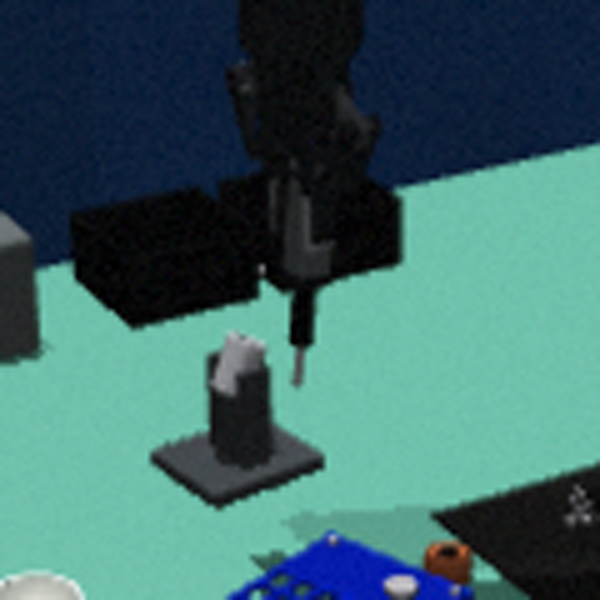

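The probe is upright to about 1.5°: the barrel is straight, and the tip at (297,385) in the crop is about 1 px from the plumb line. Next I move it above the pad.

Emit:
arm_command([
  {"dx": 0.0475,"dy": 0.2035,"dz": -0.01,"yaw": 0,"jaw": 0},
  {"dx": 0.0475,"dy": 0.2035,"dz": -0.01,"yaw": 0,"jaw": 0},
  {"dx": 0.0475,"dy": 0.2035,"dz": -0.01,"yaw": 0,"jaw": 0},
  {"dx": 0.0475,"dy": 0.2035,"dz": -0.01,"yaw": 0,"jaw": 0},
  {"dx": 0.0475,"dy": 0.2035,"dz": -0.01,"yaw": 0,"jaw": 0},
  {"dx": 0.0475,"dy": 0.2035,"dz": -0.0135,"yaw": 0,"jaw": 0},
  {"dx": 0.0475,"dy": 0.2035,"dz": -0.0135,"yaw": 0,"jaw": 0},
  {"dx": 0.0475,"dy": 0.2035,"dz": -0.0135,"yaw": 0,"jaw": 0},
  {"dx": 0.0475,"dy": 0.2035,"dz": -0.0135,"yaw": 0,"jaw": 0},
  {"dx": 0.0475,"dy": 0.2035,"dz": -0.0135,"yaw": 0,"jaw": 0},
])

```text
clock: 14.45
eef_pos: [531.0, -6.4, 250.2]
tool_rot: [3.141, -0.0, 0.108]
force: [0.0, 0.0, -1.6]
width: 23.3
gripper_force: 59.6
```

```bash
python3 - <<'E'
from h import *
s=read_state(); print(s['clock'],s['eef_pos'],np.degrees(s['tool_rot']),s['force'],s['torque'],s['qpos'].round(2))
e=s['eef_pos']
im,d=grab('scene'); grab('top')
w=cloud('scene',d); P=camera_params('scene'); E=np.linalg.inv(P['extrinsics']);K=np.array(P['camera_matrix'])
def pr(P): c=E[:3,:3]@P+E[:3,3]; return (K@c/c[2])[:2]
print('pad proj',pr(np.array([532.5,-5,111])),'tip proj',pr(e-[0,0,122]))
u,v=pr(np.array([532.5,-5,111])).astype(int)
a=im[v-70:v+30,u-50:u+50]
t=np.load('top.npz')['im'][140:240,240:340]
cv2.imwrite('pics/pad.png',np.hstack([cv2.resize(x,(400,400),interpolation=cv2.INTER_CUBIC) for x in(a,t)])[...,::-1]); print('origin',u-50,v-70)
E
```

```text
14.45 [530.95682369  -6.36368435 250.20362208] [ 1.79979527e+02 -1.76462349e-02  6.21082757e+00] [ 0.02654359  0.01816089 -1.60886742] [ 0.04879452  0.05991788 -0.03769021] [-0.14  0.46  0.14  1.85 -0.08  0.83 -1.42]
pad proj [266.77902488 205.41705219] tip proj [267.05623859 200.15422816]
origin 216 135
```

View pics/pad.png

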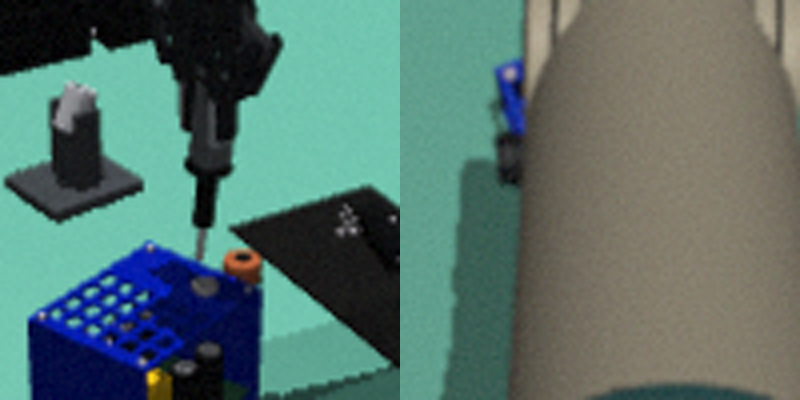

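The tip at crop (201,259) is about 1 px left of the pad centre at (205,286), so I shift it and descend, watching the force. In the top view the arm hides the pad.

Emit:
arm_command([
  {"dx": -0.002,"dy": 0.0013,"dz": 0,"yaw": 0,"jaw": 0},
  {"dx": -0.002,"dy": 0.0013,"dz": -0.006,"yaw": 0,"jaw": 0},
  {"dx": -0.002,"dy": 0.0013,"dz": -0.012,"yaw": 0,"jaw": 0},
  {"dx": -0.002,"dy": 0.0013,"dz": -0.012,"yaw": 0,"jaw": 0},
  {"dx": -0.002,"dy": 0.0013,"dz": -0.012,"yaw": 0,"jaw": 0},
  {"dx": -0.002,"dy": 0.0013,"dz": -0.012,"yaw": 0,"jaw": 0},
])

```text
clock: 15.15
eef_pos: [529.1, -3.7, 238.0]
tool_rot: [3.142, -0.0, 0.111]
force: [-0.3, -0.6, -0.9]
width: 23.3
gripper_force: 59.6
```

```bash
cat > look.py <<'E'
from h import *
s=read_state(); e=s['eef_pos']; print(s['clock'],e,np.degrees(s['tool_rot']),s['force'])
im,d=grab('scene'); F=[read_state()['force'][2]]
for k in range(3): get_image('scene'); F.append(read_state()['force'][2])
print('Fz',np.round(F,2))
P=camera_params('scene'); E=np.linalg.inv(P['extrinsics']);K=np.array(P['camera_matrix'])
def pr(P): c=E[:3,:3]@P+E[:3,3]; return (K@c/c[2])[:2]
for z in(0,47,80,122): print(z,pr(e-[0,0,z]).round(1))
print('pad',pr(np.array([532.5,-5,111.])).round(1))
E
python3 look.py
```

```text
15.15 [529.11364011  -3.68060359 238.01004157] [ 1.79995889e+02 -6.30468088e-03  6.34618433e+00] [-0.25216731 -0.59913485 -0.91565727]
Fz [-0.92 -1.51 -0.88 -1.51]
0 [268.6 167.4]
47 [268.4 181.9]
80 [268.2 191.7]
122 [268.  203.9]
pad [266.8 205.4]
```

Emit:
arm_command([
  {"dx": 0,"dy": 0,"dz": -0.002,"yaw": 0,"jaw": 0},
  {"dx": 0,"dy": 0,"dz": -0.003,"yaw": 0,"jaw": 0},
  {"dx": 0,"dy": 0,"dz": -0.003,"yaw": 0,"jaw": 0},
  {"dx": 0,"dy": 0,"dz": -0.003,"yaw": 0,"jaw": 0},
])

```text
clock: 15.75
eef_pos: [529.0, -3.7, 235.0]
tool_rot: [3.142, 0.0, 0.111]
force: [0.2, -1.0, -2.0]
width: 23.0
gripper_force: 59.6
```

```bash
cat >> look.py <<'E'
F=[];Z=[]
for k in range(12): get_image('scene'); s=read_state(); F.append(s['force'][2]); Z.append(s['eef_pos'])
print('Fz mean',np.mean(F),np.std(F)/12**.5,'pos',np.mean(Z,0))
cv2.imwrite('pics/press.png',cv2.resize(im[165:225,236:296],(600,600),interpolation=cv2.INTER_CUBIC)[...,::-1])
E
python3 look.py
```

```text
15.75 [528.96718955  -3.69950188 234.96924965] [1.79999066e+02 3.21928304e-03 6.34266672e+00] [ 0.21123496 -0.97404911 -1.9905673 ]
Fz [-2.22 -1.38 -1.34 -1.12]
0 [268.6 168.4]
47 [268.4 182.8]
80 [268.2 192.6]
122 [268.  204.7]
pad [266.8 205.4]
Fz mean -1.555715898470807 0.15851150545870463 pos [529.00497106  -3.67281991 235.0300939 ]
```

View pics/press.png

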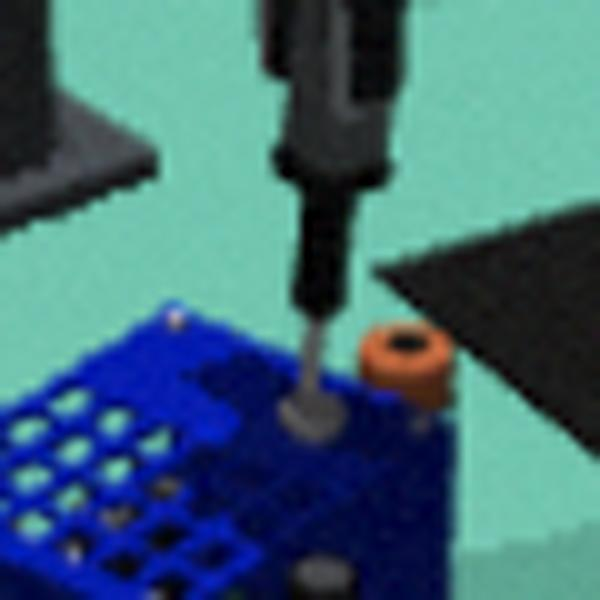

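The tip at (311,395) in the crop is just above the pad, whose top centre is about (313,403), so it is well centred. Before pressing I measure the remaining tilt numerically.

```bash
python3 - <<'E'
from h import *
z=np.load('scene.npz'); im=z['im'].astype(float); P=camera_params('scene'); E=np.linalg.inv(P['extrinsics']);K=np.array(P['camera_matrix'])
g=im[...,1]
pts=[]
for v in range(185,195):
    r=g[v,258:280]; bg=np.median(np.r_[g[v,255:262],g[v,276:282]]); wt=np.clip(bg-r-20,0,None); uc=(wt*np.arange(258,280)).sum()/wt.sum(); pts.append((v,uc))
pts=np.array(pts); k,b=np.polyfit(pts[:,0],pts[:,1],1)
print(pts.round(2).tolist(),'slope',k)
def pr(X): c=E[:3,:3]@X+E[:3,3]; return (K@c/c[2])[:2]
g0=np.array([530.,-4,188.])
for t in range(0,7):
    a=np.radians(t); x=np.array([.994,.11,0]); q=pr(g0+70*(np.sin(a)*x-np.cos(a)*np.array([0,0,1])))-pr(g0); print(t,'pred slope',q[0]/q[1])
print('center at v190',k*190+b)
E
```

```text
[[185.0, 268.4], [186.0, 268.21], [187.0, 268.03], [188.0, 268.0], [189.0, 268.43], [190.0, 270.32], [191.0, 271.82], [192.0, 272.11], [193.0, 271.9], [194.0, 271.53]] slope 0.5324172491088561
0 pred slope -0.01663667469671172
1 pred slope -0.032155965173470066
2 pred slope -0.04750699869227405
3 pred slope -0.06270170310787812
4 pred slope -0.07775157584783812
5 pred slope -0.09266772124578558
6 pred slope -0.10746088552838383
center at v190 270.14164462608124
```

```bash
python3 - <<'E'
from h import *
g=np.load('scene.npz')['im'][...,1].astype(float); pts=[]
for v in range(184,196):
    r=g[v,261:273]; wt=np.clip(r[[0,1]].mean()-r-25,0,None); uc=(wt*np.arange(261,273)).sum()/wt.sum(); pts.append((v,uc))
print(np.round(pts,2).tolist())
p=np.array(pts); print(np.polyfit(p[:,0],p[:,1],1))
print(g[184:206:2,260:275].astype(int))
E
```

```text
[[184.0, 268.57], [185.0, 268.39], [186.0, 268.2], [187.0, 268.01], [188.0, 267.98], [189.0, 267.89], [190.0, 267.73], [191.0, 267.62], [192.0, 267.53], [193.0, 267.43], [194.0, 267.39], [195.0, 267.39]]
[-1.08164860e-01  2.88342645e+02]
[[196 198 198 198 195 169  36  12   9   7  14  52 138 177 181]
 [199 196 198 199 198 185  14   1   5   7  25 105 198 197 197]
 [198 198 196 199 200 184   9   5   3   4  45 154 197 197 196]
 [196 196 197 197 195 138   5   5   6  12  59 187 198 198 197]
 [198 198 198 197 188  90   0   2   9   8  75 198 190  93  35]
 [198 199 196 196 189  43  10   6   6  10  80 196 197 198 186]
 [195 197 199 199 195 173  88  19  34  97 182 198 200 195 196]
 [118 176 199 199 195 193 132  86 137 197 199 195 157 113 114]
 [ 20  14  41  51  78 108  96  88 161 196 198 160  86 101 101]
 [  6   9  14  19  14  36  75  75  56  98 114 112  36  47  59]
 [ 12  11  13  12  21  45  64  66  53  43  13  12  18  31  28]]
```

The remaining tilt is about 5°, so I go back to the rim for a second, slightly longer push.

Emit:
arm_command([
  {"dx": 0,"dy": 0,"dz": 0.03,"yaw": 0,"jaw": 0},
  {"dx": -0.131,"dy": -0.357,"dz": 0.03,"yaw": 0,"jaw": 0},
  {"dx": -0.131,"dy": -0.357,"dz": 0.03,"yaw": 0,"jaw": 0},
  {"dx": -0.131,"dy": -0.357,"dz": 0.03,"yaw": 0,"jaw": 0},
  {"dx": -0.131,"dy": -0.357,"dz": 0.03,"yaw": 0,"jaw": 0},
  {"dx": -0.131,"dy": -0.357,"dz": 0.03,"yaw": 0,"jaw": 0},
  {"dx": -0.131,"dy": -0.357,"dz": 0.03,"yaw": 0,"jaw": 0},
  {"dx": -0.131,"dy": -0.357,"dz": 0.03,"yaw": 0,"jaw": 0},
  {"dx": -0.131,"dy": -0.357,"dz": 0.03,"yaw": 0,"jaw": 0},
  {"dx": -0.131,"dy": -0.357,"dz": 0.03,"yaw": 0,"jaw": 0},
  {"dx": -0.131,"dy": -0.357,"dz": 0,"yaw": 0,"jaw": 0},
  {"dx": -0.131,"dy": -0.357,"dz": -0.035,"yaw": 0,"jaw": 0},
  {"dx": -0.131,"dy": -0.357,"dz": -0.0715,"yaw": 0,"jaw": 0},
  {"dx": -0.131,"dy": -0.357,"dz": -0.0715,"yaw": 0,"jaw": 0},
  {"dx": -0.131,"dy": -0.357,"dz": -0.0715,"yaw": 0,"jaw": 0},
])

```text
clock: 18.05
eef_pos: [398.3, -360.1, 163.7]
tool_rot: [-3.141, 0.0, 0.111]
force: [1.0, -0.1, -1.3]
width: 23.3
gripper_force: 59.5
```

Emit:
arm_command([
  {"dx": 0.008,"dy": 0.0005,"dz": 0,"yaw": 0,"jaw": 0},
  {"dx": 0.014,"dy": 0.001,"dz": 0,"yaw": 0,"jaw": 0},
  {"dx": 0.019,"dy": 0.0015,"dz": 0,"yaw": 0,"jaw": 0},
  {"dx": 0.023,"dy": 0.002,"dz": 0,"yaw": 0,"jaw": 0},
  {"dx": 0.027,"dy": 0.0025,"dz": 0,"yaw": 0,"jaw": 0},
  {"dx": 0.03,"dy": 0.0025,"dz": 0,"yaw": 0,"jaw": 0},
  {"dx": 0.033,"dy": 0.0025,"dz": 0,"yaw": 0,"jaw": 0},
  {"dx": 0.036,"dy": 0.0025,"dz": 0,"yaw": 0,"jaw": 0},
  {"dx": 0.036,"dy": 0.0025,"dz": 0,"yaw": 0,"jaw": 0},
])

```text
clock: 18.95
eef_pos: [430.0, -358.1, 163.0]
tool_rot: [-3.139, 0.007, 0.109]
force: [-6.8, 0.3, 1.8]
width: 22.9
gripper_force: 60.2
```

```bash
python3 - <<'E'
from h import *
s=read_state(); print(s['clock'],s['eef_pos'],np.degrees(s['tool_rot']),s['force'],s['torque'],s['width'])
E
```

```text
18.95 [ 430.00484872 -358.06459048  162.99812825] [-179.82939915    0.40672633    6.26711011] [-6.83501904  0.26864855  1.82530636] [-0.02594533  1.98778314  0.05797907] 22.94506337268107
```

Emit:
arm_command([
  {"dx": -0.015,"dy": 0,"dz": 0,"yaw": 0,"jaw": 0},
  {"dx": -0.028,"dy": 0,"dz": 0,"yaw": 0,"jaw": 0},
  {"dx": -0.028,"dy": 0,"dz": 0.05,"yaw": 0,"jaw": 0},
  {"dx": -0.028,"dy": 0,"dz": 0.1,"yaw": 0,"jaw": 0},
  {"dx": 0.1045,"dy": 0.3545,"dz": 0.1,"yaw": 0,"jaw": 0},
  {"dx": 0.1045,"dy": 0.3545,"dz": 0.1,"yaw": 0,"jaw": 0},
  {"dx": 0.1045,"dy": 0.3545,"dz": 0.1,"yaw": 0,"jaw": 0},
  {"dx": 0.1045,"dy": 0.3545,"dz": 0.1,"yaw": 0,"jaw": 0},
  {"dx": 0.1045,"dy": 0.3545,"dz": 0.1,"yaw": 0,"jaw": 0},
  {"dx": 0.1045,"dy": 0.3545,"dz": 0.1,"yaw": 0,"jaw": 0},
  {"dx": 0.1045,"dy": 0.3545,"dz": 0.1,"yaw": 0,"jaw": 0},
  {"dx": 0.1045,"dy": 0.3545,"dz": 0.1,"yaw": 0,"jaw": 0},
  {"dx": 0.1045,"dy": 0.3545,"dz": 0.1,"yaw": 0,"jaw": 0},
  {"dx": 0.1045,"dy": 0.3545,"dz": 0.0815,"yaw": 0,"jaw": 0},
  {"dx": 0.1045,"dy": 0.3545,"dz": 0.0815,"yaw": 0,"jaw": 0},
  {"dx": 0.1045,"dy": 0.3545,"dz": 0.0815,"yaw": 0,"jaw": 0},
])

```text
clock: 20.55
eef_pos: [538.0, -4.7, 245.1]
tool_rot: [3.141, 0.001, 0.109]
force: [0.0, -0.9, -1.9]
width: 23.2
gripper_force: 59.7
```

```bash
python3 look.py; python3 - <<'E'
from h import *
g=np.load('scene.npz')['im'][...,1].astype(int); print(g[178:206,258:276])
E
```

```text
20.55 [537.97346618  -4.66007581 245.07205908] [1.79984665e+02 5.24315656e-02 6.25520583e+00] [ 0.04214943 -0.85364025 -1.93228799]
Fz [-1.6  -1.67 -1.39 -1.61]
0 [265.8 165.8]
47 [265.6 180.3]
80 [265.5 190.3]
122 [265.3 202.5]
pad [266.8 205.4]
Fz mean -1.111840451009246 0.12223162230686421 pos [538.57820841  -3.73727384 245.21264513]
[[197 196 193 135  10   5  22  31  43  45  45  40  29  25  21  73 199 198]
 [199 198 196 180   0   3   8  19  23  33  24  18  15  14   9  73 197 198]
 [196 198 198 191 123  38  13   3   8   9   0   9  13  25  98 180 197 200]
 [198 196 197 197 188 170 121   4   6   4   8  22  85 137 183 196 199 196]
 [199 196 195 196 196 191 136   7  12   5   8  45 145 189 197 197 196 198]
 [197 196 199 195 202 193 137   5   6   2   0  40 155 199 197 197 195 200]
 [197 194 199 196 197 192 139   7   7   7   7  44 154 194 195 197 195 198]
 [198 196 198 197 192 193 138   6   9   7   0  41 153 195 200 196 197 200]
 [197 198 197 197 198 192 139  12   6   9  12  44 152 200 197 200 197 198]
 [197 199 195 198 197 191 136   9   6   2   8  57 189 196 194 197 198 199]
 [199 194 1
[... 639 characters left out ...]
199 196 199 195 199 199]
 [118 169 199 198 198 195 197 192  78  97 199 198 199 197 193 161 164 147]
 [ 40  76 121 172 195 196 198 189  75  97 199 199 198 193 159 114 108  69]
 [ 21  24  40  82 115 140 169 188  74 100 198 200 199 193 117 100  76  26]
 [ 28  20  26  25  40  57  75 108  81 101 196 195 192 160  87 106  98  91]
 [ 19  15  24  22  25  22  22  36  46  65 171 197 194 146  51  80 101  99]
 [ 15  11  16  29  26  22  21  21  28  30  74  94 111 111  36  46  57  64]
 [ 11  19   7  14  15  24  22  23  25  22  26  25  38  52  28  35  39  40]
 [ 14  18  12  12  12  16  36  50  53  56  52  45  22  19  31  24  32  33]
 [ 18  14  18  12  11  18  56  63  63  64  62  61  29  16  17  14  17  17]]
```

```bash
python3 - <<'E'
from h import *
z=np.load('scene.npz'); w=cloud('scene',z['d']); im=z['im']
c=np.array(camera_params('scene')['extrinsics'])[:3,3]
def ax(rows,cols,r):
    p=w[rows[0]:rows[1],cols[0]:cols[1]].reshape(-1,3); m=np.median(p,0); h=(m-c)[:2]; h/=np.linalg.norm(h); return m,m[:2]+h*r
print('barrel',ax((182,192),(266,268),7.5)); print('plunger',ax((194,200),(266,268),2.5))
# pad top: points z 107..115 near pad
q=w[198:216,258:276]; g=im[198:216,258:276].astype(int)
m=(q[...,2]>107)&(q[...,2]<118)&(np.hypot(q[...,0]-532,q[...,1]+5)<14)&(np.ptp(g,axis=-1)<25)
v,u=np.nonzero(m); print('pad',m.sum(),q[m].mean(0),q[m].min(0),q[m].max(0),'px',u.mean()+258,v.mean()+198)
print(np.where(np.ptp(g,axis=-1)<25,g[...,1],0)[3:15,3:15])
E
```

```text
barrel (array([5.37059904e+02, 5.25024551e-01, 1.79121714e+02]), array([533.07714501,  -5.83010158]))
plunger (array([534.61069767,  -3.57028616, 143.0912248 ]), array([533.28328421,  -5.68876994]))
pad 21 [536.37968278   0.89300254 112.16948454] [529.02958311  -8.855305   107.01361713] [544.02545026   8.49603174 116.40705837] px 266.7142857142857 206.33333333333334
[[ 0  0  0  0  0  0  0  0  0  0  0  0]
 [ 0  0  0  0  0  0  0  0  0  0  0  0]
 [ 0  0  0  0  0  0  0  0  0  0  0  0]
 [ 0  0  0  0  0  0  0  0  0  0  0  0]
 [ 0  0  0  0 63 63 64 62 61  0  0  0]
 [ 0  0  0 57 65 60 66 62 57 42  0  0]
 [ 0  0  0 48 71 71 72 71 63  0  0  0]
 [ 0  0  0  0 48 65 74 61  0  0  0  0]
 [ 0  0  0  0  0  0  0  0  0  0  0  0]
 [ 0  0  0  0  0  0  0  0  0  0  0  0]
 [ 0  0  0  0  0  0  0  0  0  0  0  0]
 [ 0  0  0  0  0  0  0  0  0  0  0  0]]
```

Emit:
arm_command([
  {"dx": -0.0005,"dy": 0.0007,"dz": -0.004,"yaw": 0,"jaw": 0},
  {"dx": -0.0005,"dy": 0.0007,"dz": -0.008,"yaw": 0,"jaw": 0},
  {"dx": -0.0005,"dy": 0.0007,"dz": -0.011,"yaw": 0,"jaw": 0},
  {"dx": -0.0005,"dy": 0.0007,"dz": -0.011,"yaw": 0,"jaw": 0},
  {"dx": -0.0005,"dy": 0.0007,"dz": -0.011,"yaw": 0,"jaw": 0},
])

```text
clock: 21.85
eef_pos: [538.0, -3.0, 233.9]
tool_rot: [3.142, 0.0, 0.111]
force: [-0.4, -0.6, -1.5]
width: 23.1
gripper_force: 59.7
```

```bash
cat > f.py <<'E'
from h import *
im,d=grab('scene'); F=[];Z=[]
for k in range(16): get_image('scene'); s=read_state(); F.append(s['force']); Z.append(s['eef_pos'])
print(s['clock'],'F',np.mean(F,0).round(2),(np.std(F,0)/4).round(2),'pos',np.mean(Z,0).round(2))
print(im[190:206,262:272,1])
w=cloud('scene',d); m=(w[135:215,215:300,2]>103)&(w[135:215,215:300,2]<109)&(im[135:215,215:300,2].astype(int)-im[135:215,215:300,0]>60)
print('psu',w[135:215,215:300][m].mean(0).round(1),m.sum())
E
python3 f.py
```

```text
22.7 F [ 0.04 -0.04 -1.42] [0.11 0.14 0.12] pos [538.04  -2.97 234.07]
[[198 194 188   5   2  12   6  42 145 197]
 [196 197 187   7   0   9   3  42 153 199]
 [196 198 189  17   9   0  11  42 152 199]
 [198 194 151   7   9   1   9  39 153 198]
 [197 192 138   5   4   1  11  40 155 198]
 [195 194 139   6   2  13   1  44 153 199]
 [198 197 180  77  14   5  22 101 189 197]
 [198 196 197 175 112  56 120 184 198 197]
 [198 198 196 190 106  87 160 196 198 194]
 [114 138 167 191  96  91 166 198 198 189]
 [ 40  57  77 110  98  90 164 199 194 159]
 [ 24  24  23  42  68  87 139 196 193 147]
 [ 22  21  22  23  60  76  62  99 111 113]
 [ 17  23  22  31  72  73  27  23  38  53]
 [  8  20  36  54  69  73  40  43  18  22]
 [ 14  20  58  62  63  66  55  58  28  13]]
psu [572.3 -28.6 106.7] 391
```

Emit:
arm_command([
  {"dx": 0,"dy": 0,"dz": -0.002,"yaw": 0,"jaw": 0},
  {"dx": 0,"dy": 0,"dz": -0.004,"yaw": 0,"jaw": 0},
  {"dx": 0,"dy": 0,"dz": -0.004,"yaw": 0,"jaw": 0},
  {"dx": 0,"dy": 0,"dz": -0.004,"yaw": 0,"jaw": 0},
])

```text
clock: 23.1
eef_pos: [538.1, -2.9, 230.0]
tool_rot: [3.142, -0.0, 0.111]
force: [0.6, 0.1, -0.8]
width: 23.2
gripper_force: 59.7
```

```bash
python3 f.py
```

```text
23.95 F [ 0.14 -0.12 -0.5 ] [0.13 0.16 0.1 ] pos [538.05  -2.97 230.06]
[[197 196 184   0   1  15  11  40 153 196]
 [197 197 186   7  10   8   2  41 154 197]
 [197 197 186  11  13   6  11  45 153 198]
 [196 194 150   7   7  13   7  43 154 196]
 [197 193 140   3  11   0   8  44 152 196]
 [197 192 138   4  12  11   8  41 150 199]
 [199 193 136   5  11  12   6  57 190 199]
 [198 198 177  39   7   7  10  75 200 200]
 [195 198 195 171  69  56 110 175 195 196]
 [120 139 171 191  90  80 160 198 199 190]
 [ 43  56  79 112 100  90 164 194 195 162]
 [ 21  20  26  42  69  85 137 198 193 149]
 [ 23  23  17  27  58  73  62  97 112 111]
 [ 14  24  28  30  62  72  28  24  37  53]
 [  3  20  34  53  72  80  51  51  20  22]
 [  1  17  54  61  70  68  62  60  27  12]]
psu [573.3 -29.2 106.7] 403
```

Emit:
arm_command([
  {"dx": 0,"dy": 0,"dz": -0.001,"yaw": 0,"jaw": 0},
  {"dx": 0,"dy": 0,"dz": -0.002,"yaw": 0,"jaw": 0},
  {"dx": 0,"dy": 0,"dz": -0.003,"yaw": 0,"jaw": 0},
  {"dx": 0,"dy": 0,"dz": -0.004,"yaw": 0,"jaw": 0},
  {"dx": 0,"dy": 0,"dz": -0.0045,"yaw": 0,"jaw": 0},
  {"dx": 0,"dy": 0,"dz": -0.0045,"yaw": 0,"jaw": 0},
  {"dx": 0,"dy": 0,"dz": -0.0045,"yaw": 0,"jaw": 0},
])

```text
clock: 24.65
eef_pos: [538.1, -3.0, 225.6]
tool_rot: [3.142, -0.0, 0.111]
force: [1.0, -0.1, 1.9]
width: 23.7
gripper_force: 59.7
```

```bash
python3 f.py; python3 f.py | grep F; python3 -c "
from h import *
print(np.degrees(read_state()['tool_rot']))"
```

```text
25.5 F [ 0.61 -0.06  0.31] [0.09 0.14 0.15] pos [538.06  -2.96 225.55]
[[199 198 186   1  10   9   9  37 145 198]
 [199 198 188   8   7   6   7  41 152 197]
 [200 198 187   8  12   7  13  43 155 197]
 [197 194 152  11   8   3   1  41 153 197]
 [200 194 136  10  12   8   1  44 154 199]
 [200 193 141  13  14   8   8  43 156 197]
 [195 195 140   9   4  12   8  59 188 194]
 [197 193 140   0   6   0   7  61 195 199]
 [196 196 178  10   7  12   4  62 201 192]
 [114 142 166 121  26  35 100 175 198 190]
 [ 41  57  75  90  85  78 155 199 195 156]
 [ 22  24  28  39  70  87 142 198 192 146]
 [ 23  20  25  29  63  73  64  99 118 118]
 [ 13  23  24  26  66  73  26  23  40  52]
 [  8  13  34  55  71  80  50  46  23  20]
 [  5  19  56  64  67  73  61  55  32  15]]
psu [573.4 -29.5 106.7] 400
26.35 F [0.54 0.04 0.68] [0.11 0.16 0.14] pos [538.02  -2.97 225.52]
[ 1.79999230e+02 -3.29194556e-03  6.34657524e+00]
```

```bash
python3 -c "
from h import *
print(finish_job())"
```

```text
the job is handed in; nothing more can be done
None
```

The job is handed in at about 26 s. The selector is on the earth symbol and released. The upright probe (within about 1°) is held on the middle of the earth pad, its plunger in by about 5.5 of 12 mm (about 2 N). The supply's measured position did not change, and I saw nothing else disturbed.

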